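# Lock the strainer cap and prime the aquarium filter

## Robot

A 6-joint arm with a two-finger parallel gripper is mounted at the origin on the work surface. World frame = base frame: x ahead of the robot, y to its left, z up, the work surface at z = 0. Lengths are in m, angles in degrees, forces in N, time in s.
With the tool pointing down it reaches from about 0.25 to 0.725 m from the base axis. Payload 9.7 kg.
Tool frame: the origin (TCP) lies midway between the tips of the shut fingers; the grasp point (between the pads) lies bot.hold_point_z behind it (bot.hold_point_z is the distance from the TCP to the grasp point, in m); z points along the fingers, y is the line along which they close (so a half turn about z gives the same grasp; the last joint's range is limited). The gripper opens to 85 mm and grips with 20 to 120 N. Pads are 22 mm wide; open, the fingers measure 114 mm over their backs; the gripper's body (76 mm by 85 mm) begins 54 mm behind the grasp point. The pads swing forward as they close: fully open they stand 13 mm farther back than shut.
Start: joints at [68.354, 4.979, 10.078, 95.1, 0, 90], TCP at [0.203, 0.511, 0.231] pointing down, gripper open.
Joint ranges: [-179.16, 179.16], [-48.56, 103.87], [-65.8, 70.77], [-126.05, 130.52], [-82.76, 87.17], [-180, 180]. Speed limits (degrees/s): [127.2, 127.2, 147.25, 180, 180, 180].

## Interface

Orientations are given as [roll, pitch, yaw] about the fixed x, y, z axes, in that order (R = Rz(yaw) Ry(pitch) Rx(roll)).
In Python, from workcell import bot, camera, camera_model, ticket gives the robot as it stands.
- The arm moves only by the tool send_rows, never from a script. Its argument "targets" is text: rows parted by semicolons, each of 5 numbers parted by spaces: the shift along the tool's x, y, z in mm, then the turn about the tool's z in degrees, then the closure in counts, from 0 (fully open) to 255 (shut). A call has 1 to 20 rows; each row is the pose to reach, as a shift and turn from the pose commanded when the call began, along the tool's axes at that moment; what a row does not reach only later rows make up. A row lasts 1/8 s, in which the tool goes at most 62.5 mm and 10.7 degrees, less where a joint would pass 70% of its speed; a pose out of reach is approached as far as the arm can. A call with a gripper value outside its range is refused whole. The fingers move at their own pace and stop on an object; "newtons" is the grip in N (left out, the last holds). Time passes only in rows, so rows that repeat a pose let the fingers close. It gives the time, the measured TCP pose, the force, the opening and the grip force at its end, in the units of the state.
- bot.get_obs(): the state, without advancing time (a new reading comes with each control period).
- camera(name): name is "scene" or "top" or "wrist"; returns the picture (400x640x3 uint8, blue, green, red); there is no depth.
- camera_model(name): a dict with "K" (3x3 intrinsics, pixels), "pose" (4x4, takes a point from camera to world coordinates); the wrist camera has in their place "T_tool_cam" (4x4, takes a point from camera to tool coordinates, whose origin is the TCP and whose axes are the flange's). Camera axes: x right, y down, z forward; pixel columns grow to the right and rows downward; lengths in m; the calibration is good to about 2 mm. A picture is of the moment at which its call begins: read the wrist's pose just before it. camera_model takes no time and is no camera call.
- ticket.job_done(): hands the job in; it is judged then, once.
The state is a dict: "time": time; "q": joint angles; "qd": joint speeds; "joint_efforts": joint torques, N m; "ee_pos": TCP position; "tcp_rot": TCP orientation; "wrist_force": force on the tool from outside, world axes, zero at the start; "torque": the same for the moment, N m; "opening": finger opening in m; "grasp_force": force on a finger pad.
Only numpy, scipy, OpenCV 4.12 (cv2) and the standard library are available. Lean on these libraries where they do the work, as an engineer would, in place of code of your own. Each camera call takes 0.05 s, during which the arm holds its last target. There are 200 camera calls.

## Task

Get the aquarium filter ready to run: turn the strainer's slanted bayonet cap clockwise until it is fully tight, then pull the hand primer's sprung lever all the way down to its stop and ease it back up slowly, over two or three seconds or longer, never letting it snap back. Finish with the cap still tight, the lever fully up and let go, and leave the jug, the bottle and the small tub where they stand.

Things in the scene. Friction and masses are not known exactly. Their poses are not given: they have to be found in the camera images.
- strainer: Strainer, fixed, place and yaw vary (left or right of the primer): black foot 150 x 140 x 14 mm, clear upright canister 112 mm across with grey head (to 126 mm height), and a grey round neck 94 mm across that slants out towards the body's -x, 0.61 rad (35 degrees) from vertical. Origin on the table between neck and canister; z up; topmost point, the cap's wing, 210 mm up.
- cap_wing (a point): On the black cap of the slanted neck: disc 86 mm across, 13 mm thick, with a straight wing across it 56 mm long, 14 mm thick, 38 mm high. Point: on the cap's axis, midway along the wing, 25 mm above the disc's face, 13 mm below the wing's top, 185 mm up. x along the wing, y across it, z outward along the axis (0.61 rad from vertical); x, y turn with the cap. Approach along the axis.
- cap (a joint): Turn of the cap, rad: 0 loose, growing clockwise seen from outside (looking down on the wing along -z of cap_wing), 1.1 tight at its stop; counted tight above 1.03. Starts between 0 and 0.2. It is captive in its lugs; the ramps draw it in 3.6 mm per rad along its axis. Friction of 0.15 N m keeps it where it is left.
- primer: Hand primer, fixed, place and yaw vary: black foot 160 x 120 x 12 mm, grey round pump body 90 mm across with a black top at 104 mm height, and two steel cheeks (to 146 mm) that carry the lever. Origin on the table at the middle of the foot; z up; the lever points to the body's -x and rises.
- lever_pivot (a point): Middle of the lever's level hinge axis, between the steel cheeks: 50 mm to +x of the primer's origin and 130 mm above the table. Axes as the primer's: the hinge axis is y.
- lever_bar (a point): Middle of the level black round crossbar (T grip, 20 mm thick, 124 mm long, along the primer's y) at the lever's end, 180 mm from the pivot. A 14 mm steel shaft joins it at its middle: to pinch it with a finger on either side, take it 35 mm to one side. At rest 246 mm above the table and 138 mm to -x of the pivot; fully down 112 mm above the table and 179 mm to -x of the pivot.
- lever (a joint): Turn of the lever, rad: 0 fully up at its stop (shaft 0.70 rad above level), 0.8 fully down at its stop (0.10 rad below level); counted down above 0.75, up below 0.05. A spring drives it up: 1 N at the bar near the top, 8 N at the bottom, plus damping. Returning faster than 1.0 rad/s counts as snapping back. Let go within 0.1 rad of the top it settles gently.
- jug: Blue plastic jug with a handle, 100 mm across, 190 mm tall, loose, off to the left; origin under its middle. Not to be moved.
- bottle: White bottle with a paper label, 60 mm across, 150 mm tall, loose, beyond the two devices; origin under its middle. Not to be moved.
- tub: Small clear tub with a white lid, 98 x 83 x 55 mm, loose, on the robot's side of the two devices; origin under its middle. Not to be moved.
Mind the look-alikes: they are no part of the job. Leave any pink or yellow look-alike of the primer alone.

How it is judged (in metres and radians):
On the way, in this order (a step that is already met when the one before it is completed fails the run):
1. the bayonet cap is turned tight (joint cap above 1.03 rad) (value of joint cap above 1.03 rad), for 0.2 s.
2. the lever is pulled fully down (joint lever above 0.75 rad) (value of joint lever above 0.75 rad), for 0.1 s.
3. the lever is back up (joint lever below 0.05 rad) (value of joint lever below 0.05 rad), for 0.2 s.
At the end, for the whole second after the job is handed in: The cap is tight (joint cap above 1.03 rad), the lever is fully up (joint lever below 0.05 rad) and at rest (under 0.05 rad/s) (value of joint cap above 1.03 rad and value of joint lever below 0.05 rad and velocity of joint lever between -0.05 and 0.05 rad/s); the robot touches nothing.
It fails at once if the lever returns faster than 1.0 rad/s (snaps back) (velocity of joint lever below -1 rad/s).
It fails at once if the lever is pulled (beyond 0.3 rad) while the cap is not tight (below 1.0 rad) (value of joint lever above 0.3 rad and value of joint cap below 1 rad).
It fails at once if the jug is moved more than 30 mm (distance of jug from where it was at the start of the episode above 0.03 m).
It fails at once if the bottle is moved more than 30 mm (distance of bottle from where it was at the start of the episode above 0.03 m).
It fails at once if the tub is moved more than 30 mm (distance of tub from where it was at the start of the episode above 0.03 m).
It also fails if it takes over 67 s, if anything falls off the work surface, if the arm or the gripper's body presses on something with over 40 N, if the wrist force passes 120 N, or if a joint passes its speed limit or range.

## Working session

There is one attempt and no reset: what is moved stays moved. The work goes in short steps, Python scripts to look and compute and a tool call to move; the robot and the scene stay as the last step left them, time stands still between calls to the robot, and variables do not carry over. Pictures are saved under pics/ and viewed, at most 11 in all, crops included, and the job is handed in when it is done.

Besides the shell and the picture viewer there is one more tool, called as name(argument=value, ...) on one line, values as JSON. send_rows: Moves the arm, as the interface text tells. Its arguments: {"type":"object","properties":{"targets":{"type":"string"},"newtons":{"type":"number"}},"required":["targets"]}

```bash
mkdir -p pics; ls
python3 - <<'E'
from workcell import bot,camera,camera_model
import cv2,numpy as np
np.set_printoptions(precision=4,suppress=True)
print(bot.get_obs(),bot.hold_point_z)
for n in("scene","top","wrist"):
    cv2.imwrite(f"pics/{n}0.png",camera(n)); print(n,camera_model(n))
E
```

```text
pics
{'time': 0.0, 'q': array([68.3529,  5.0118, 10.0344, 95.0976, -0.0019, 90.0008]), 'qd': array([ 0.0432, -0.0364,  0.0174,  0.017 , -0.0163, -0.0059]), 'joint_efforts': array([ -0.0026, -52.039 ,  46.4797,   0.0165,  -0.0001,   0.    ]), 'ee_pos': array([0.2028, 0.511 , 0.2306]), 'tcp_rot': array([-179.9251,    0.0019,  158.3521]), 'wrist_force': array([ 0.3934, -0.7857,  0.8709]), 'torque': array([-0.0022,  0.0647,  0.0066]), 'grasp_force': 0.0, 'opening': 0.08519501640292891} 0.0187
scene {'K': array([[453.3501,   0.    , 315.6973],
       [  0.    , 453.3501, 189.3445],
       [  0.    ,   0.    ,   1.    ]]), 'pose': array([[ 0.8844,  0.4003, -0.24  ,  0.8328],
       [ 0.4667, -0.755 ,  0.4605, -0.6254],
       [ 0.0031, -0.5193, -0.8546,  1.3572],
       [ 0.    ,  0.    ,  0.    ,  1.    ]])}
top {'K': array([[464.3478,   0.    , 314.1581],
       [  0.    , 464.3478, 199.9045],
       [  0.    ,   0.    ,   1.    ]]), 'pose': array([[ 0.0076, -0.9906,  0.1369,  0.3182],
       [-1.    , -0.0084, -0.0053,  0.0374],
       [ 0.0063, -0.1368, -0.9906,  1.3715],
       [ 0.    ,  0.    ,  0.    ,  1.    ]])}
wrist {'K': array([[327.9658,   0.    , 324.9766],
       [  0.    , 327.9658, 198.3743],
       [  0.    ,   0.    ,   1.    ]]), 'T_tool_cam': array([[ 0.0001, -0.9566, -0.2915,  0.0732],
       [ 1.    ,  0.0004, -0.0008,  0.0004],
       [ 0.0008, -0.2915,  0.9566, -0.1435],
       [ 0.    ,  0.    ,  0.    ,  1.    ]])}
```

View pics/top0.png

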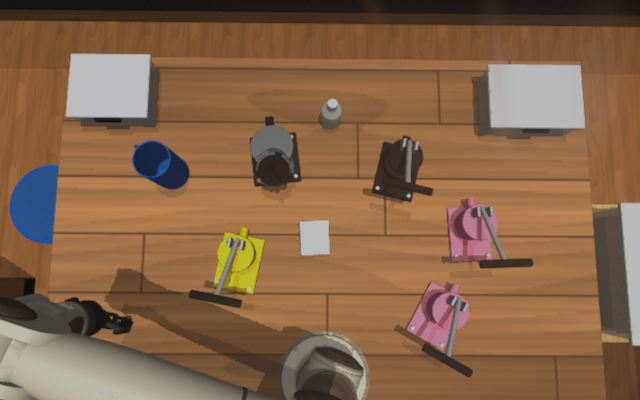

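View pics/scene0.png

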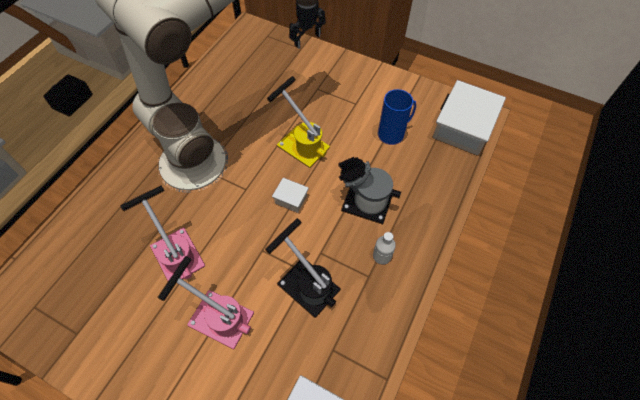

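The top view shows the strainer at (275,160), the jug at (160,165), the bottle at (331,113) and the tub at (314,238). Four objects look like the primer: black (400,170), yellow (240,262), pink (473,232) and pink (443,312). The black and grey one fits the description. I'll confirm that in one enlarged crop.

Run:
```python
import cv2,numpy as np
t=cv2.imread("pics/top0.png")[105:215,240:440]; s=cv2.imread("pics/scene0.png")[145:320,260:410]
a=cv2.resize(t,None,fx=4,fy=4,interpolation=2)[:, :]
# top crop 800x440 -> use x3 & x2
a=cv2.resize(t,(500,275),interpolation=cv2.INTER_CUBIC); a=cv2.resize(t,(480,264),interpolation=cv2.INTER_CUBIC)
b=cv2.resize(s,(300,350),interpolation=cv2.INTER_CUBIC)
c=np.zeros((600,800,3),np.uint8)
a=cv2.resize(t[:, :], (440,242),interpolation=cv2.INTER_CUBIC)
b=cv2.resize(s,None,fx=3.4,fy=3.4,interpolation=cv2.INTER_CUBIC)
c=np.zeros((600,800,3),np.uint8)
b=b[:595,:510]; c[:595,290:800]=b
t2=cv2.resize(t[:, 125:200],None,fx=2.7,fy=2.7,interpolation=cv2.INTER_CUBIC) # black primer
t1=cv2.resize(t[:, :75],None,fx=2.7,fy=2.7,interpolation=cv2.INTER_CUBIC)
c[:t1.shape[0],:t1.shape[1]]=t1; c[300:300+t2.shape[0],:t2.shape[1]]=t2
print(t1.shape,t2.shape,b.shape)
cv2.imwrite("pics/crop1.png",c)
```

```text
(297, 202, 3) (297, 202, 3) (595, 510, 3)
```

View pics/crop1.png

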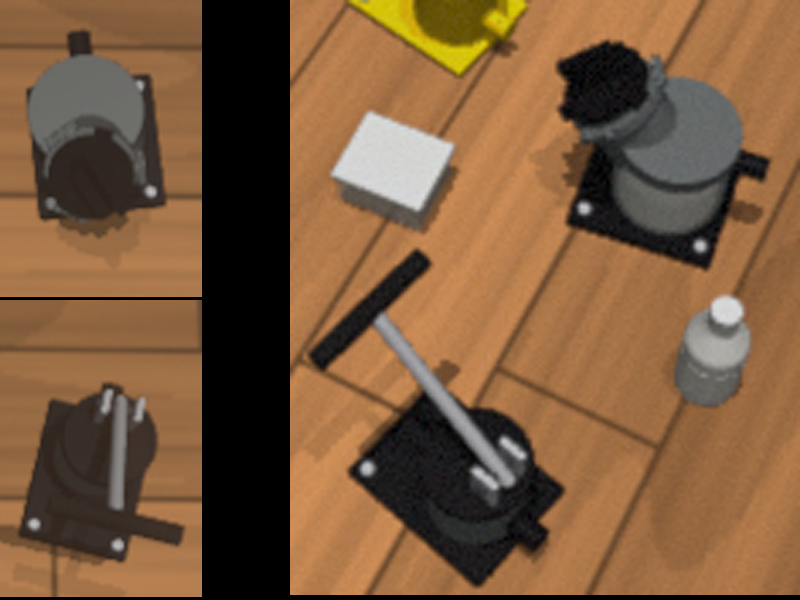

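The crop confirms the black and grey primer: its bar ends are at about (430,258) and (312,360) in the crop's scene part. The strainer's cap faces the robot. Next I'll fit both poses.

```bash
cat > h.py <<'E'
import numpy as np,cv2
from scipy.optimize import least_squares
from scipy.spatial.transform import Rotation as R
from workcell import bot,camera,camera_model
np.set_printoptions(precision=4,suppress=True)
M={n:camera_model(n) for n in("scene","top")}
def proj(n,p,T=None):
    T=M[n]["pose"] if T is None else T
    K=M["top"]["K"] if n is None else camera_model(n)["K"]
    c=(np.atleast_2d(p)-T[:3,3])@T[:3,:3]; q=c@K.T; return q[:,:2]/q[:,2:]
def ray(n,uv,z,T=None):
    T=M[n]["pose"] if T is None else T
    d=T[:3,:3]@np.linalg.solve(camera_model(n)["K"],[*uv,1]); return T[:3,3]+d*(z-T[2,3])/d[2]
def world(p,s): # p=x,y,yaw
    return np.atleast_2d(s)@R.from_euler("z",p[2]).as_matrix().T+[p[0],p[1],0]
def toolT():
    o=bot.get_obs(); T=np.eye(4); T[:3,:3]=R.from_euler("xyz",o["tcp_rot"],degrees=True).as_matrix(); T[:3,3]=o["ee_pos"]; return T
E
python3 - <<'E'
from h import *
A=lambda u,v:(240+u/2.7,105+v/2.7); B=lambda u,v:(365+u/2.7,105+(v-300)/2.7); S=lambda u,v:(260+(u-290)/3.4,145+v/3.4)
def fit(obs,p0):
    f=lambda p:np.concatenate([(proj(n,world(p,b))-uv).ravel() for n,b,uv in obs])
    r=least_squares(f,p0); print(r.x,np.degrees(r.x[2]),"res",r.fun.reshape(-1,2)); return r.x
# strainer: top image: up=+x world, left=+y
st=[("top",(.075,.07,.014),A(27,92)),("top",(.075,-.07,.014),A(150,75)),("top",(-.075,-.07,.014),A(165,205)),("top",(-.075,.07,.014),A(40,218)),
 ("scene",(-.075,-.07,.014),S(568,220)),("scene",(.075,-.07,.014),S(710,267))]
print("strainer");fit(st,[.6,.1,0])
pr=[("top",(.08,.06,.012),B(52,401)),("top",(-.08,.06,.012),B(20,537)),("top",(-.08,-.06,.012),B(125,560)),
 ("top",(-.088,.062,.246),B(48,512)),("top",(-.088,-.062,.246),B(183,535)),
 ("scene",(-.088,.062,.246),S(423,258)),("scene",(-.088,-.062,.246),S(318,362)),
 ("scene",(-.08,.06,.012),S(350,470)),("scene",(-.08,-.06,.012),S(478,582)),("scene",(.08,-.06,.012),S(563,490))]
# sign check both
print("primer");p=fit(pr,[.5,-.2,0]); print(world(p,[(-.088,0,.246),(-.129,0,.112),(.05,0,.13)]))
E
```

```text
strainer
[0.6288 0.147  0.1389] 7.961225490126626 res [[-0.7669 -1.5867]
 [-0.0806 -1.1317]
 [ 0.7099 -0.6448]
 [ 0.0996  0.5872]
 [-1.9115 -0.546 ]
 [-0.7686 -0.8394]]
primer
[ 0.6091 -0.1983  0.1578] 9.041305471784751 res [[-17.5706   1.1049]
 [  3.1866   2.7677]
 [  4.1186 -11.6983]
 [  5.6283   1.4287]
 [  5.1007 -14.4537]
 [ -7.2309   1.4062]
 [  7.136   10.9091]
 [ 19.4491 -26.0743]
 [-31.6519 -24.3265]
 [ -6.6773  19.5097]]
[[ 0.5222 -0.2121  0.246 ]
 [ 0.4817 -0.2186  0.112 ]
 [ 0.6584 -0.1905  0.13  ]]
```

Run:
```python
from h import *
B=lambda u,v:(365+u/2.7,105+(v-300)/2.7); S=lambda u,v:(260+(u-290)/3.4,145+v/3.4)
def fit(obs,p0):
    f=lambda p:np.concatenate([(proj(n,world(p,b))-uv).ravel() for n,b,uv in obs])
    r=least_squares(f,p0); print(r.x,np.degrees(r.x[2]),"res",r.fun.reshape(-1,2)); return r.x
pr=[("top",(.08,.06,.012),B(52,401)),("top",(-.08,.06,.012),B(20,537)),("top",(-.08,-.06,.012),B(125,560)),
 ("top",(-.088,.062,.246),B(48,512)),("top",(-.088,-.062,.246),B(183,535)),
 ("scene",(-.088,.062,.246),S(423,258)),("scene",(-.088,-.062,.246),S(318,362)),
 ("scene",(-.08,-.06,.012),S(350,470)),("scene",(.08,-.06,.012),S(478,582)),("scene",(.08,.06,.012),S(563,490))]
p=fit(pr,[.5,-.2,-.2]); print(world(p,[(-.088,0,.246),(-.129,0,.112),(.05,0,.13)]))
for uv,z in(((314,238),.055),((160,165),.1),((331,113),.1)): print(ray("top",uv,z))
# strainer cap point: axis slants to -x
s=[.6288,.147,.1389]
img=cv2.imread("pics/top0.png")[140:195,250:305].astype(float)
g=np.clip(img*2.5,0,255).astype(np.uint8); g=cv2.resize(g,(500,500),interpolation=cv2.INTER_CUBIC)
w=cv2.imread("pics/scene0.png")[145:200,325:380].astype(float)
w=cv2.resize(np.clip(w*3,0,255).astype(np.uint8),(300,300),interpolation=cv2.INTER_CUBIC)
c=np.zeros((500,800,3),np.uint8);c[:,:500]=g;c[:300,500:]=w
cv2.imwrite("pics/crop2.png",c)
```

```text
[ 0.5953 -0.2173 -0.2222] -12.730663811325902 res [[-1.0363 -1.3218]
 [-0.3943 -0.5688]
 [ 0.3406  0.0817]
 [ 0.084  -2.9265]
 [-0.5818 -0.0673]
 [-1.4155 -0.8307]
 [-1.7399  0.2196]
 [-2.0229  0.0575]
 [-0.2626  0.926 ]
 [ 0.1792 -1.7263]]
[[ 0.5095 -0.1979  0.246 ]
 [ 0.4695 -0.1888  0.112 ]
 [ 0.6441 -0.2283  0.13  ]]
[0.3913 0.0301 0.055 ]
[0.5885 0.4611 0.1   ]
[ 0.7433 -0.0152  0.1   ]
```

View pics/crop2.png

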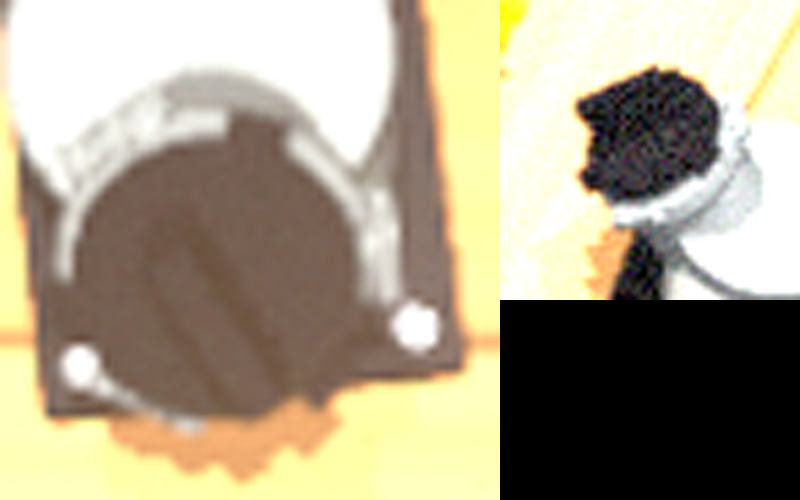

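The wing runs along the slope, with its lower end turned right by about 25–30°. Clockwise tightening will swing it through the slope line. The tool stays vertical because the rows never tilt it, so I'll grip the wing vertically and turn. First I'll compute the move to a viewing pose.

```bash
cat >> h.py <<'E'
def go(p,ya=None):
    T=toolT(); d=T[:3,:3].T@(np.array(p)-T[:3,3])*1000
    a=np.degrees(np.arctan2(T[1,1],T[0,1])); t=0 if ya is None else (a-ya+180)%360-180
    print("shift mm",d.round(1),"turn",round(t,1),"tooly now",round(a,1));
E
python3 - <<'E'
from h import *
f=ray("top",(250+215/9.09,140+278/9.09),.1645); print("face",f)
yaw=.1389; ax=np.array([-np.cos(yaw)*np.sin(.61),-np.sin(yaw)*np.sin(.61),np.cos(.61)])
w=f+.025*ax; print("wing",w)
s=R.from_euler("z",-yaw).apply(f-[.6288,.147,0]);print("face in body",s)
# predicted wing top pixels for th
b=R.from_euler("z",yaw).apply
for th in (-20,-25,-30,-35):
    t=np.radians(th); d=np.cos(t)*b([-np.cos(.61),0,-np.sin(.61)])+np.sin(t)*b([0,1,0])
    q=proj("top",[w+.013*ax+.028*d,w+.013*ax-.028*d]); print(th,((q-[250,140])*9.09).round())
go([w[0],w[1],.34],120); go([w[0],w[1],.29],120)
E
```

```text
face [0.5624 0.1388 0.1645]
wing [0.5482 0.1368 0.185 ]
face in body [-0.0669  0.0011  0.1645]
-20 [[262. 410.]
 [168. 250.]]
-25 [[269. 406.]
 [160. 254.]]
-30 [[276. 402.]
 [153. 259.]]
-35 [[283. 397.]
 [147. 264.]]
shift mm [-459.1 -220.6 -109. ] turn -51.6 tooly now 68.4
shift mm [-459.1 -220.5  -59. ] turn -51.6 tooly now 68.4
```

send_rows(targets="0 0 -60 0 0; 0 0 -100 0 0; -50 -24 -100 -6 0; -100 -48 -100 -12 0; -150 -72 -100 -18 0; -200 -96 -100 -24 0; -250 -120 -100 -30 0; -300 -144 -100 -36 0; -350 -168 -100 -42 0; -400 -192 -90 -48 0; -440 -212 -70 -52 0; -459 -220 -59 -52 0; -459 -220 -59 -52 0; -459 -220 -59 -52 0; -459 -220 -59 -52 0")

```text
time: 2.02
ee_pos: [0.5479, 0.1385, 0.2913]
tcp_rot: [-180.0, 0.1, -149.6]
wrist_force: [0.4, 0.1, -0.9]
opening: 0.0855
grasp_force: 0.0
```

Run:
```python
from h import *
o=bot.get_obs();print(o["time"],o["q"],o["ee_pos"],o["tcp_rot"])
T=toolT()@camera_model("wrist")["T_tool_cam"]; np.save("T1.npy",T)
im=camera("wrist"); cv2.imwrite("pics/w1raw.png",im)
g=np.clip(im.astype(float)*2.2,0,255).astype(np.uint8)
cv2.imwrite("pics/w1.png",g)
w=np.array([.5482,.1368,.185]); print(proj("wrist",[w],T))
```

```text
2.025 [ 14.182    8.9398  21.2141 102.1975   0.0104 -16.2412] [0.5479 0.1385 0.2913] [-179.9885    0.0766 -149.5768]
[[323.9797 194.3334]]
```

View pics/w1.png

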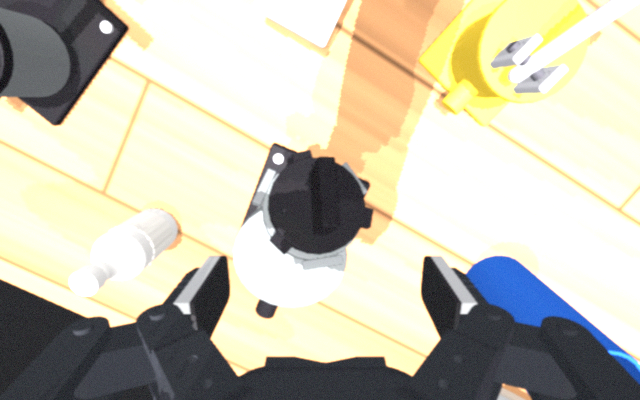

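The wrist view has the cap at about (318,200), close to the predicted (324,194), with the wing running nearly vertical in the image. I'll take an enlarged, brightened crop to measure it.

Run:
```python
import cv2,numpy as np
im=cv2.imread("pics/w1raw.png")[145:260,255:380].astype(float)
g=np.clip((im-8)*7,0,255).astype(np.uint8)
cv2.imwrite("pics/w1c.png",cv2.resize(g,None,fx=5,fy=5,interpolation=cv2.INTER_CUBIC))
```

```text
(no output)
```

View pics/w1c.png

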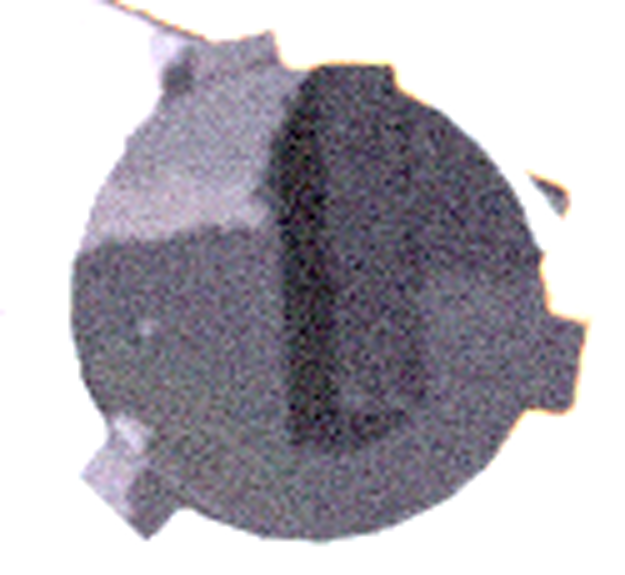

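Run:
```python
from h import *
T=np.load("T1.npy"); C=lambda u,v:np.array((255+u/5,145+v/5))
yaw=.1389; b=R.from_euler("z",yaw).apply
ax=b([-np.sin(.61),0,np.cos(.61)]); s=b([-np.cos(.61),0,-np.sin(.61)]); y=b([0,1,0])
def pts(p):
    w=np.array([p[0],p[1],.185]); d=np.cos(p[2])*s+np.sin(p[2])*y; top=w+.013*ax
    return [top+.028*d,top-.028*d,w-.025*ax]
o=[C(357,66),C(372,408),C(310,300)]
r=least_squares(lambda p:(proj("wrist",pts(p),T)-o).ravel(),[.548,.137,-.5])
print(r.x,np.degrees(r.x[2]),r.fun)
th=r.x[2]
for t in (th,0,th+1.0,th+1.1):
    print(np.degrees(t), "tool y angle", np.degrees(yaw)+180+np.degrees(np.arctan2(-1*-np.sin(t)*1, np.cos(.61)*np.cos(t))))
```

```text
[ 0.5497  0.1376 -0.366 ] -20.968546632991263 [-0.2658 -0.9203 -0.299   1.5983  0.6475 -0.7809]
-20.968546632991263 tool y angle 162.89949192323
0.0 tool y angle 187.95838377436712
36.32723288009106 tool y angle 229.85361832841764
42.0568108313993 tool y angle 235.7032940366371
```

send_rows(targets="-1 -2 30 3 90; -1 -2 70 5 100; -1 -2 100 5 100; -1 -2 112 5 100; -1 -2 121 5 100; -1 -2 121 5 100; -1 -2 121 5 140; -1 -2 121 5 180; -1 -2 121 5 255; -1 -2 121 5 255; -1 -2 121 5 255; -1 -2 121 5 255; -1 -2 121 5 255", newtons=25)

```text
time: 3.7
ee_pos: [0.5504, 0.1377, 0.1708]
tcp_rot: [179.9, 0.2, -154.6]
wrist_force: [-3.8, 9.5, 5.9]
opening: 0.0168
grasp_force: 23.9
```

send_rows(targets="0 0 0 5 255; 0 0 0 10 255; 0 0 0 15 255; 0 0 0 20 255; 0 0 0 25 255; 0 0 0 25 255")

```text
time: 4.45
ee_pos: [0.5506, 0.1387, 0.1707]
tcp_rot: [179.7, 0.1, -179.6]
wrist_force: [-1.8, 10.6, 3.2]
opening: 0.0135
grasp_force: 41.0
```

Run:
```python
from h import *
o=bot.get_obs(); print(o["torque"],o["q"])
im=camera("wrist"); cv2.imwrite("pics/w2raw.png",im)
```

```text
[2.9608 0.0946 0.5605] [13.9983  6.4123  4.9109 88.324   0.2832 13.5738]
```

send_rows(targets="0 0 0 5 255; 0 0 0 10 255; 0 0 0 15 255; 0 0 0 20 255; 0 0 0 24 255; 0 0 0 24 255")

```text
time: 5.25
ee_pos: [0.5505, 0.1407, 0.171]
tcp_rot: [179.4, -0.1, 156.6]
wrist_force: [-2.2, 17.3, 2.8]
opening: 0.0143
grasp_force: 131.3
```

Run:
```python
from h import *
o=bot.get_obs(); print(o["torque"],o["q"])
```

```text
[5.8382 0.127  1.7094] [14.069   6.4005  4.9294 88.2869  0.524  37.475 ]
```

send_rows(targets="0 0 0 2 255; 0 0 0 4 255; 0 0 0 4 255")

```text
time: 5.62
ee_pos: [0.5507, 0.1412, 0.1709]
tcp_rot: [179.4, -0.2, 152.7]
wrist_force: [-1.8, 19.0, 1.7]
opening: 0.0139
grasp_force: 142.7
```

Run:
```python
from h import *
o=bot.get_obs(); print(o["torque"],o["q"])
```

```text
[ 6.8028 -0.1901  2.0642] [14.0872  6.4081  4.9331 88.2501  0.5922 41.421 ]
```

send_rows(targets="0 0 0 4 180; 0 0 0 0 100; 0 0 0 0 60; 0 0 -40 0 60; 0 0 -90 0 60; 0 0 -120 0 60; 0 0 -120 0 60; 0 0 -120 0 60")

```text
time: 6.62
ee_pos: [0.5502, 0.1361, 0.2885]
tcp_rot: [-180.0, -0.0, 152.3]
wrist_force: [-0.8, 0.7, -1.5]
opening: 0.0651
grasp_force: 0.0
```

Run:
```python
from h import *
o=bot.get_obs(); print(o["torque"],o["q"],o["ee_pos"],o["wrist_force"])
T=toolT()@camera_model("wrist")["T_tool_cam"]; np.save("T2.npy",T)
im=camera("wrist"); cv2.imwrite("pics/w3raw.png",im)
c=proj("wrist",[[.5497,.1376,.185]],T)[0].round().astype(int); print(c)
x0,y0=c[0]-60,c[1]-50
g=np.clip((im[y0:y0+115,x0:x0+125].astype(float)-8)*7,0,255).astype(np.uint8); print(x0,y0)
cv2.imwrite("pics/w3c.png",cv2.resize(g,None,fx=5,fy=5,interpolation=cv2.INTER_CUBIC))
```

```text
[-0.0206  0.0092  0.0315] [ 13.8981   9.2034  21.1928 102.035   -0.0005  41.5946] [0.5502 0.1361 0.2885] [-0.8374  0.6648 -1.478 ]
[326 195]
266 145
```

View pics/w3c.png

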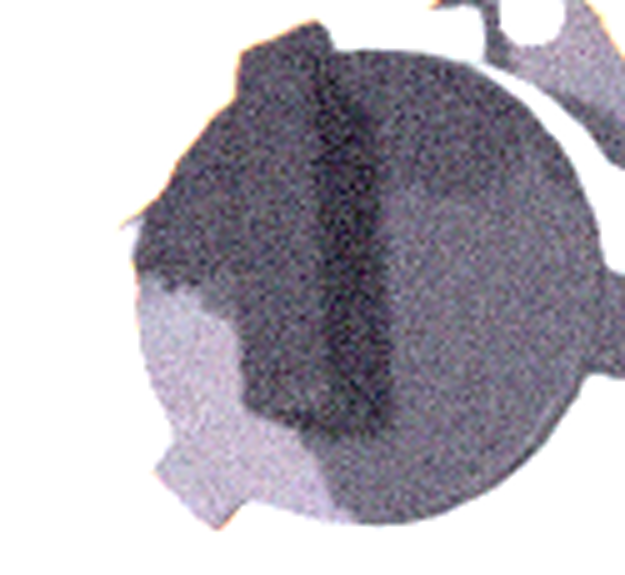

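The crop shows the wing top running from (283,35) to (285,415), with the disc centre at about (370,287). I'll fit its angle.

Run:
```python
from h import *
T=np.load("T2.npy"); C=lambda u,v:np.array((266+u/5,145+v/5))
yaw=.1389; b=R.from_euler("z",yaw).apply
ax=b([-np.sin(.61),0,np.cos(.61)]); s=b([-np.cos(.61),0,-np.sin(.61)]); y=b([0,1,0])
def pts(p):
    w=np.array([p[0],p[1],.183]); d=np.cos(p[2])*s+np.sin(p[2])*y; top=w+.013*ax
    return [top+.028*d,top-.028*d,w-.025*ax]
o=[C(283,33),C(285,415),C(370,287)]
r=least_squares(lambda p:(proj("wrist",pts(p),T)-o).ravel(),[.548,.137,.5])
print(r.x,np.degrees(r.x[2]),r.fun)
```

```text
[0.5507 0.1398 0.5306] 30.401644583798678 [ 0.9137  3.1267  0.4428 -1.1647 -1.5347 -2.3207]
```

The fit gives about 0.90 rad of turn so far, so the cap may or may not be at its stop. To be sure, I'll push the wing's lower end with the shut fingers until I feel the stop.

Run:
```python
from h import *
yaw=.1389; b=R.from_euler("z",yaw).apply
ax=b([-np.sin(.61),0,np.cos(.61)]); s=b([-np.cos(.61),0,-np.sin(.61)]); y=b([0,1,0])
w=np.array([.550,.1385,.183])
ya=55; ty=np.array([np.cos(np.radians(ya)),np.sin(np.radians(ya)),0]); tx=np.array([-ty[1],ty[0],0])
for th in(30.4,40):
    t=np.radians(th); d=np.cos(t)*s+np.sin(t)*y; n=-np.sin(t)*s+np.cos(t)*y
    P=w+.013*ax-.007*n+.022*d; c=P-.011*tx-.0145*ty; print(th,P,c)
    c[2]=P[2]-.012
    go(c-.010*ty,ya)
    # lowest clearance: face height under finger corners
    f=w-.025*ax
    for a in(-.011,.011):
        for e in (-.0145,.0145):
            q=c-.01*ty+a*tx+e*ty; print("  tip above face", q[2]-(f[2]-((q-f)[:2]@ax[:2])/ax[2]))
```

```text
30.4 [0.5236 0.14   0.1808] [0.5243 0.1218 0.1808]
shift mm [ 17.3 -34.4 119.4] turn 7.3 tooly now 62.3
  tip above face 0.04168361291387196
  tip above face 0.027871199480148656
  tip above face 0.052936678486962346
  tip above face 0.03912426505323904
40 [0.5241 0.1437 0.1814] [0.5248 0.1256 0.1814]
shift mm [ 18.7 -30.9 118.7] turn 7.3 tooly now 62.3
  tip above face 0.041683612913871904
  tip above face 0.0278711994801486
  tip above face 0.05293667848696229
  tip above face 0.03912426505323899
```

send_rows(targets="17 -34 0 7 255; 17 -34 0 7 255; 17 -34 40 7 255; 17 -34 80 7 255; 17 -34 110 7 255; 17 -34 128 7 255; 17 -34 128 7 255; 17 -34 128 7 255; 17 -34 128 7 255")

```text
time: 7.8
ee_pos: [0.52, 0.1141, 0.1625]
tcp_rot: [179.9, 0.1, 145.4]
wrist_force: [-0.5, -0.7, -0.8]
opening: 0.0001
grasp_force: 0.0
```

send_rows(targets="0 3 0 0 255; 0 6 0 0 255; 0 8 0 0 255; 0 10 0 0 255; 0 10 0 0 255")

```text
time: 8.43
ee_pos: [0.5248, 0.122, 0.1612]
tcp_rot: [-179.9, -0.0, 145.4]
wrist_force: [-2.9, -2.5, 2.2]
opening: -0.0002
grasp_force: 1.7
```

Contact is light, as predicted. I'll push on in small steps.

send_rows(targets="0 1 0 0 255; 0 2 0 0 255; 0 2 0 0 255")

```text
time: 8.8
ee_pos: [0.5252, 0.1229, 0.1612]
tcp_rot: [-179.8, -0.0, 145.3]
wrist_force: [-7.2, -7.1, 3.3]
opening: -0.0004
grasp_force: 4.9
```

send_rows(targets="0 1 0 0 255; 0 2 0 0 255; 0 2 0 0 255")

```text
time: 9.18
ee_pos: [0.5255, 0.1241, 0.1612]
tcp_rot: [-179.7, -0.1, 145.3]
wrist_force: [-12.5, -10.3, 6.0]
opening: 0.0
grasp_force: 7.3
```

send_rows(targets="0 1 0 0 255; 0 2 0 0 255; 0 2 0 0 255")

```text
time: 9.55
ee_pos: [0.5257, 0.125, 0.1613]
tcp_rot: [-179.6, -0.1, 145.3]
wrist_force: [-18.2, -13.6, 8.3]
opening: -0.0
grasp_force: 10.8
```

The force direction, mostly −x, suggests the finger corner is bearing partly on the wing's end. I'll back off, shift up-slope, turn flush with the wing's edge and push along its normal.

send_rows(targets="0 -6 0 0 255; 0 -12 0 0 255; -8 -10 0 -7 255; -8 -8 0 -7 255; -8 -6 0 -7 255; -7 -4 0 -7 255; -7 -4 0 -7 255; -7 -4 0 -7 255")

```text
time: 10.55
ee_pos: [0.5319, 0.1195, 0.1613]
tcp_rot: [-180.0, 0.0, 152.3]
wrist_force: [0.6, -4.7, 0.0]
opening: -0.0002
grasp_force: 2.1
```

send_rows(targets="0 1 0 0 255; 1 2 0 0 255; 1 3 0 0 255; 1 3 0 0 255")

```text
time: 11.05
ee_pos: [0.532, 0.1209, 0.1614]
tcp_rot: [-179.8, 0.1, 152.2]
wrist_force: [-2.9, -15.5, 2.3]
opening: 0.0001
grasp_force: 7.4
```

send_rows(targets="0 1 0 0 255; 1 2 0 0 255; 1 3 0 0 255; 1 3 0 0 255")

```text
time: 11.55
ee_pos: [0.5321, 0.1222, 0.1616]
tcp_rot: [-179.6, 0.1, 152.2]
wrist_force: [-5.1, -26.1, 6.4]
opening: -0.0001
grasp_force: 12.7
```

send_rows(targets="0 -6 0 0 255; 3 -10 0 3 255; 8 -10 0 5 255; 8 -8 0 5 255; 8 -6 0 5 255; 8 -4 0 5 255; 8 -4 0 5 255")

```text
time: 12.42
ee_pos: [0.5231, 0.1253, 0.1613]
tcp_rot: [-179.8, -0.0, 147.4]
wrist_force: [-7.0, -8.2, 4.0]
opening: 0.0004
grasp_force: 5.2
```

send_rows(targets="0 1 0 0 255; 1 2 0 0 255; 1 3 0 0 255; 1 3 0 0 255")

```text
time: 12.92
ee_pos: [0.5232, 0.1267, 0.1614]
tcp_rot: [-179.6, 0.0, 147.3]
wrist_force: [-11.4, -16.3, 7.8]
opening: -0.0002
grasp_force: 10.4
```

send_rows(targets="0 1 0 0 255; 1 2 0 0 255; 1 3 0 0 255; 1 3 0 0 255")

```text
time: 13.42
ee_pos: [0.5233, 0.1281, 0.1615]
tcp_rot: [-179.4, 0.0, 147.2]
wrist_force: [-16.4, -27.8, 10.8]
opening: -0.0002
grasp_force: 15.8
```

send_rows(targets="0 1 0 0 255; 1 2 0 0 255; 1 3 0 0 255; 1 3 0 0 255")

```text
time: 13.92
ee_pos: [0.5235, 0.1294, 0.1615]
tcp_rot: [-179.2, 0.1, 147.1]
wrist_force: [-19.3, -36.5, 14.1]
opening: 0.0002
grasp_force: 21.1
```

send_rows(targets="0 -8 0 0 255; 0 -16 0 0 255; 0 -20 -30 0 200; 0 -20 -80 0 120; 0 -20 -128 0 60; 0 -20 -128 0 60; 0 -20 -128 0 60")

```text
time: 14.8
ee_pos: [0.5158, 0.1189, 0.2887]
tcp_rot: [180.0, -0.0, 147.4]
wrist_force: [0.2, -0.3, -0.0]
opening: 0.0651
grasp_force: 0.0
```

Run:
```python
from h import *
go([.5502,.1361,.2885],62.3)
```

```text
shift mm [-19.8  33.    0.2] turn -4.9 tooly now 57.4
```

send_rows(targets="-20 33 0 -5 60; -20 33 0 -5 60; -20 33 0 -5 60; -20 33 0 -5 60")

```text
time: 15.3
ee_pos: [0.5497, 0.1354, 0.2893]
tcp_rot: [-180.0, -0.0, 152.3]
wrist_force: [-0.1, -0.8, -0.0]
opening: 0.0656
grasp_force: 0.0
```

Run:
```python
from h import *
o=bot.get_obs();print(o["ee_pos"],o["tcp_rot"])
T=toolT()@camera_model("wrist")["T_tool_cam"]; np.save("T4.npy",T)
im=camera("wrist"); cv2.imwrite("pics/w4raw.png",im)
def f(i):
    g=np.clip((i[145:260,266:391].astype(float)-8)*7,0,255).astype(np.uint8)
    return cv2.resize(g,(400,368),interpolation=cv2.INTER_CUBIC)
cv2.imwrite("pics/w34.png",np.hstack([f(cv2.imread("pics/w3raw.png")),f(im)]))
```

```text
[0.5497 0.1354 0.2893] [-179.9919   -0.0125  152.329 ]
```

View pics/w34.png

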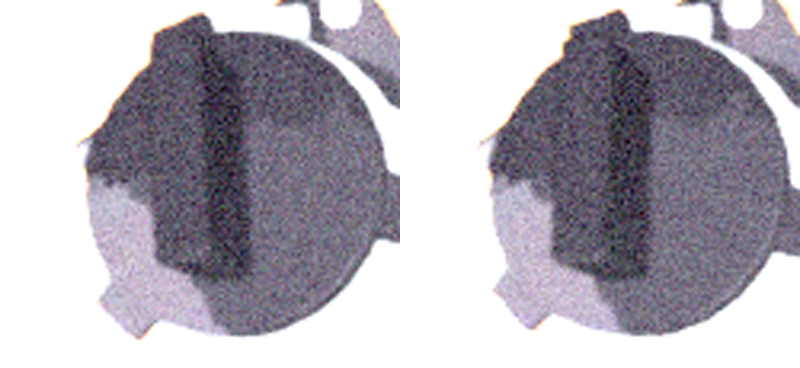

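Left is before the push, right is after. The lugs and the wing turned a further 4° or so clockwise, so the push did move the cap. I'll push again to confirm it's at the stop: at the stop, the force should build faster and the picture should stay the same.

Run:
```python
from h import *
go([.5168,.1195,.1615],54.5)
```

```text
shift mm [ 21.8 -29.4 128. ] turn 7.8 tooly now 62.3
```

send_rows(targets="22 -34 0 8 255; 22 -34 0 8 255; 22 -34 40 8 255; 22 -34 80 8 255; 22 -34 110 8 255; 22 -34 128 8 255; 22 -34 128 8 255; 22 -34 128 8 255")

```text
time: 16.35
ee_pos: [0.5155, 0.1158, 0.1627]
tcp_rot: [179.9, 0.1, 144.4]
wrist_force: [0.2, 0.4, 0.3]
opening: -0.0
grasp_force: 0.0
```

send_rows(targets="0 3 0 0 255; 0 6 0 0 255; 0 9 0 0 255; 0 11 0 0 255; 0 13 0 0 255; 0 13 0 0 255")

```text
time: 17.1
ee_pos: [0.5218, 0.1256, 0.1613]
tcp_rot: [-179.9, -0.0, 144.3]
wrist_force: [-5.7, -4.6, 2.7]
opening: 0.0
grasp_force: 3.5
```

send_rows(targets="0 1 0 0 255; 0 2 0 0 255; 0 3 0 0 255; 0 3 0 0 255")

```text
time: 17.6
ee_pos: [0.5221, 0.1268, 0.1614]
tcp_rot: [-179.7, -0.1, 144.3]
wrist_force: [-13.4, -13.2, 7.0]
opening: 0.0
grasp_force: 8.8
```

send_rows(targets="0 1 0 0 255; 0 2 0 0 255; 0 3 0 0 255; 0 3 0 0 255")

```text
time: 18.1
ee_pos: [0.5224, 0.1278, 0.1615]
tcp_rot: [-179.5, -0.1, 144.3]
wrist_force: [-22.1, -19.3, 12.3]
opening: 0.0001
grasp_force: 14.5
```

send_rows(targets="1 1 0 0 255; 1 2 0 0 255; 2 3 0 0 255; 2 3 0 0 255")

```text
time: 18.6
ee_pos: [0.5224, 0.1295, 0.1615]
tcp_rot: [-179.3, 0.0, 144.2]
wrist_force: [-23.2, -31.5, 14.3]
opening: 0.0003
grasp_force: 19.7
```

send_rows(targets="1 1 0 0 255; 1 2 0 0 255; 2 3 0 0 255; 2 3 0 0 255")

```text
time: 19.1
ee_pos: [0.5223, 0.1311, 0.1615]
tcp_rot: [-179.1, 0.1, 144.1]
wrist_force: [-25.2, -42.1, 15.1]
opening: -0.0001
grasp_force: 24.8
```

send_rows(targets="0 -8 0 0 255; 0 -16 0 0 255; 0 -26 0 0 255; 0 -26 -30 0 200; 0 -26 -80 0 120; 0 -26 -128 0 60; 0 -26 -128 0 60; 0 -26 -128 0 60")

```text
time: 20.1
ee_pos: [0.5111, 0.1174, 0.2888]
tcp_rot: [-180.0, -0.0, 144.4]
wrist_force: [-0.5, -0.1, -0.0]
opening: 0.0654
grasp_force: 0.0
```

Run:
```python
from h import *
go([.5497,.1354,.2893],62.3)
```

```text
shift mm [-20.9  37.1  -0.5] turn -7.9 tooly now 54.4
```

send_rows(targets="-21 37 -1 -8 60; -21 37 -1 -8 60; -21 37 -1 -8 60; -21 37 -1 -8 60")

```text
time: 20.6
ee_pos: [0.5491, 0.1348, 0.2904]
tcp_rot: [180.0, -0.0, 152.3]
wrist_force: [1.3, -0.1, 0.2]
opening: 0.0656
grasp_force: 0.0
```

Run:
```python
from h import *
o=bot.get_obs();print(o["ee_pos"],o["tcp_rot"])
im=camera("wrist"); cv2.imwrite("pics/w5raw.png",im)
f=lambda i:cv2.GaussianBlur(np.clip((cv2.cvtColor(i,cv2.COLOR_BGR2GRAY).astype(np.float32)-8)*5,0,120),(0,0),1.0)
G={k:f(cv2.imread(f"pics/w{k}raw.png")) for k in(3,4,5)}
m=np.zeros((400,640),np.uint8); cv2.circle(m,(340,203),50,255,-1)
wm=np.zeros_like(m); cv2.rectangle(wm,(306,146),(352,240),255,-1)
for a,b in((3,4),(4,5)):
  for nm,mm in(("cap",m),("wing",wm)):
    try:
        cc,W=cv2.findTransformECC(G[a],G[b],np.eye(2,3,dtype=np.float32),cv2.MOTION_EUCLIDEAN,(3,300,1e-6),mm,3)
        print(a,b,nm,cc,np.degrees(np.arctan2(W[1,0],W[0,0])),W[:,2])
    except Exception as e: print(nm,"fail")
def c(i):
    g=np.clip((i[145:260,266:391].astype(float)-8)*7,0,255).astype(np.uint8)
    return cv2.resize(g,(400,368),interpolation=cv2.INTER_CUBIC)
cv2.imwrite("pics/w45.png",np.hstack([c(cv2.imread("pics/w4raw.png")),c(im)]))
```

```text
[0.5491 0.1348 0.2904] [179.9997  -0.0022 152.311 ]
3 4 cap 0.9832247553328254 2.5677235 [ 10.0053 -14.5243]
3 4 wing 0.9880149583545198 4.660918 [ 18.2275 -26.7431]
4 5 cap 0.9886473955119834 0.4508938 [ 2.2282 -2.4327]
4 5 wing 0.9926902371314472 -0.17522787 [0.3435 1.0133]
```

View pics/w45.png

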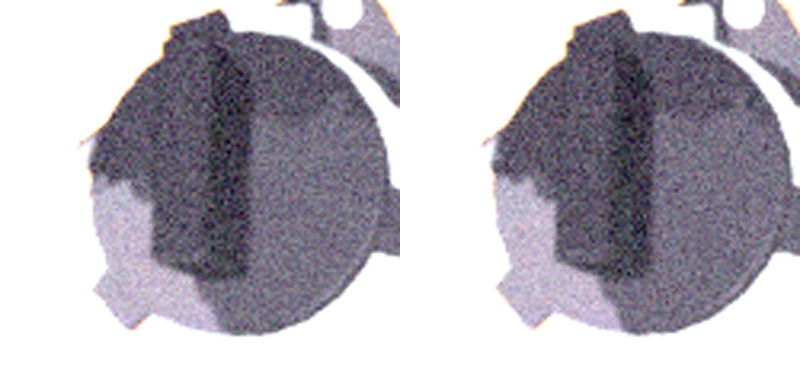

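Images 4 and 5 show the cap unmoved after a second push of about 50 N. It's at its stop, about 0.98 rad from where it started. Now the lever: hover over the bar, 35 mm to its left side.

Run:
```python
from h import *
p=[.5953,-.2173,-.2222]; g=world(p,[(-.088,.035,.246)])[0]; print(g)
go([g[0],g[1],.325],-12.7)
```

```text
[ 0.5172 -0.1638  0.246 ]
shift mm [-110.4 -279.3  -34.4] turn 75.0 tooly now 62.3
```

send_rows(targets="0 0 -36 9 30; -12 -32 -36 18 0; -28 -72 -36 27 0; -44 -112 -36 36 0; -60 -152 -36 45 0; -76 -192 -36 54 0; -92 -232 -36 63 0; -104 -262 -36 71 0; -110 -279 -36 75 0; -110 -279 -36 75 0; -110 -279 -36 75 0; -110 -279 -36 75 0")

```text
time: 22.15
ee_pos: [0.5179, -0.1622, 0.3264]
tcp_rot: [180.0, -0.0, 77.5]
wrist_force: [-1.0, 0.7, 0.2]
opening: 0.0852
grasp_force: 0.0
```

Run:
```python
from h import *
o=bot.get_obs();print(o["q"],o["ee_pos"])
T=toolT()@camera_model("wrist")["T_tool_cam"]; np.save("T6.npy",T)
im=camera("wrist"); 
p=[.5953,-.2173,-.2222]; q=proj("wrist",world(p,[(-.088,.062,.246),(-.088,-.062,.246),(-.088,.035,.246),(.05,0,.13)]),T); print(q)
g=np.clip(im.astype(float)*2,0,255).astype(np.uint8)
for a in q[[0,1]]: cv2.circle(g,tuple(int(v) for v in a),3,(0,0,255),1)
cv2.imwrite("pics/w6.png",g)
```

```text
[-17.3949   7.442   23.6111 106.1617   0.0079  85.1298] [ 0.5179 -0.1622  0.3264]
[[322.8518 171.9943]
 [322.5675 322.4598]
 [322.7825 208.6906]
 [450.0102 205.2297]]
```

View pics/w6.png

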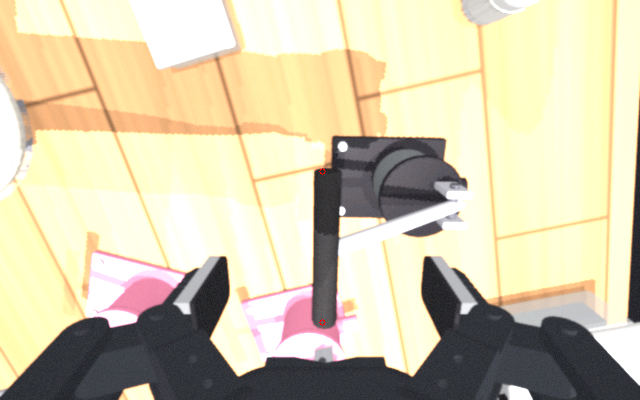

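The predicted bar ends (red) match the bar from (327,170) to (324,325). The shaft joins at (338,243), and this is the black primer. Descend and pinch.

send_rows(targets="0 1 30 0 0; 0 1 60 0 0; 0 1 85 0 0; 0 1 99 0 0; 0 1 99 0 60; 0 1 99 0 120; 0 1 99 0 160; 0 1 99 0 255; 0 1 99 0 255; 0 1 99 0 255; 0 1 99 0 255; 0 1 99 0 255", newtons=40)

```text
time: 23.7
ee_pos: [0.5184, -0.1633, 0.2277]
tcp_rot: [-180.0, 0.0, 77.3]
wrist_force: [-5.2, 1.9, 5.5]
opening: 0.0186
grasp_force: 39.5
```

```bash
python3 -c "
import numpy as np
for l in np.arange(0,.82,.04):
    f=.7-l; print(round(l,2),round(138-180*np.cos(f),1),round(246-130-180*np.sin(f),1))"
```

```text
0.0 0.3 0.0
0.04 -4.2 5.6
0.08 -8.5 11.4
0.12 -12.6 17.4
0.16 -16.4 23.5
0.2 -20.0 29.7
0.24 -23.3 36.1
0.28 -26.4 42.6
0.32 -29.2 49.2
0.36 -31.7 56.0
0.4 -34.0 62.8
0.44 -36.0 69.7
0.48 -37.7 76.7
0.52 -39.1 83.8
0.56 -40.2 90.9
0.6 -41.1 98.0
0.64 -41.7 105.2
0.68 -42.0 112.4
0.72 -42.0 119.6
0.76 -41.7 126.8
0.8 -41.1 134.0
```

Gripped: the opening is 18.6 mm on the 20 mm bar. Pull down along the arc.

send_rows(targets="0 -4 6 0 255; 0 -8 11 0 255; 0 -13 17 0 255; 0 -16 23 0 255; 0 -20 30 0 255; 0 -23 36 0 255; 0 -26 43 0 255; 0 -29 49 0 255; 0 -32 56 0 255; 0 -34 63 0 255; 0 -36 70 0 255; 0 -38 77 0 255; 0 -39 84 0 255; 0 -40 91 0 255; 0 -41 98 0 255; 0 -42 105 0 255; 0 -42 112 0 255; 0 -42 119 0 255; 0 -42 125 0 255; 0 -42 128 0 255")

```text
time: 26.2
ee_pos: [0.4776, -0.1535, 0.0994]
tcp_rot: [-180.0, -0.1, 77.4]
wrist_force: [-3.1, 6.6, 8.9]
opening: 0.0187
grasp_force: 46.5
```

send_rows(targets="0 0 3 0 255; 0 0 6 0 255; 0 0 8 0 255; 0 0 8 0 255")

```text
time: 26.7
ee_pos: [0.4779, -0.1536, 0.0916]
tcp_rot: [180.0, -0.1, 77.4]
wrist_force: [-1.5, 5.1, 7.0]
opening: 0.0187
grasp_force: 46.9
```

send_rows(targets="0 0 2 0 255; 0 0 3 0 255; 0 0 3 0 255; 0 0 3 0 255")

```text
time: 27.2
ee_pos: [0.4782, -0.1536, 0.089]
tcp_rot: [179.9, -0.1, 77.4]
wrist_force: [-1.1, 5.7, 9.2]
opening: 0.0184
grasp_force: 47.0
```

send_rows(targets="0 0 2 0 255; 0 0 4 0 255; 0 0 4 0 255; 0 0 4 0 255")

```text
time: 27.7
ee_pos: [0.4785, -0.1537, 0.0856]
tcp_rot: [179.9, -0.1, 77.4]
wrist_force: [-1.9, 5.0, 13.5]
opening: 0.0188
grasp_force: 47.7
```

Run:
```python
from h import *
o=bot.get_obs();print(o["wrist_force"],o["ee_pos"])
cv2.imwrite("pics/s7.png",camera("scene"))
im=cv2.imread("pics/s7.png")
p=[.5953,-.2173,-.2222]
for l in(.6,.7,.75,.8): 
    f=.7-l; print(l,proj("scene",world(p,[(.05-.18*np.cos(f),-.062,.13+.18*np.sin(f))])))
c=cv2.resize(im[185:305,250:370],(600,600),interpolation=cv2.INTER_CUBIC); cv2.imwrite("pics/s7c.png",np.clip(c.astype(float)*1.8,0,255).astype(np.uint8))
```

```text
[-1.9107  5.0184 13.4859] [ 0.4785 -0.1537  0.0856]
0.6 [[259.1552 256.7926]]
0.7 [[259.5742 259.0376]]
0.75 [[259.9468 260.2827]]
0.8 [[260.4246 261.6043]]
```

View pics/s7c.png

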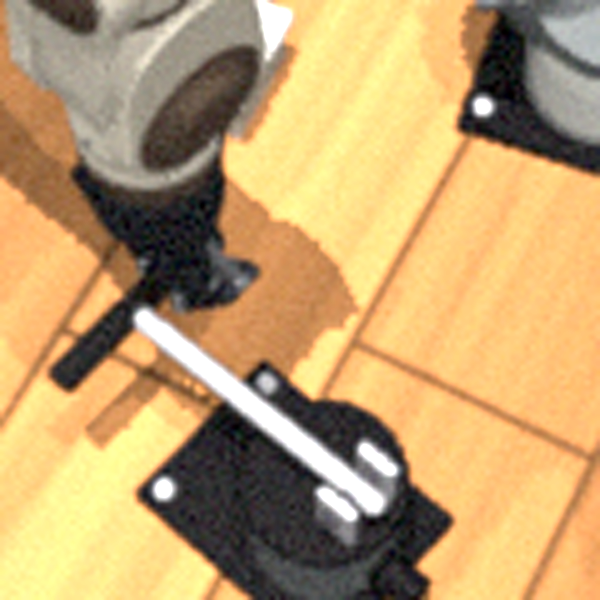

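The bar end is at about (263,261) in the scene view, and full down is predicted at (260,262). I'll press a little more to feel the stop.

send_rows(targets="0 0 2 0 255; 0 0 4 0 255; 0 0 6 0 255; 0 0 6 0 255; 0 0 6 0 255")

```text
time: 28.38
ee_pos: [0.4789, -0.1538, 0.0823]
tcp_rot: [179.7, -0.1, 77.4]
wrist_force: [-8.4, 7.6, 33.4]
opening: 0.0184
grasp_force: 49.7
```

Force is 33 N, so the lever is firmly on its stop. Ease it back up slowly along the arc, at about 0.16 rad/s.

send_rows(targets="0 0 -3 0 255; 0 0 -7 0 255; 0 0 -11 0 255; 0 0 -14 0 255; 0 0 -18 0 255; 0 0 -22 0 255; 0 0 -26 0 255; 0 0 -29 0 255; 0 0 -33 0 255; 0 1 -36 0 255; 0 1 -40 0 255; 0 2 -43 0 255; 0 2 -47 0 255; 0 3 -50 0 255; 0 3 -54 0 255; 0 4 -57 0 255; 0 4 -61 0 255; 0 5 -64 0 255; 0 6 -68 0 255; 0 8 -75 0 255")

```text
time: 30.88
ee_pos: [0.4834, -0.155, 0.1522]
tcp_rot: [-179.7, -0.1, 77.4]
wrist_force: [-9.4, 6.2, 4.0]
opening: 0.0188
grasp_force: 46.2
```

send_rows(targets="0 1 -3 0 255; 0 2 -7 0 255; 0 3 -10 0 255; 0 5 -14 0 255; 0 6 -17 0 255; 0 8 -20 0 255; 0 9 -24 0 255; 0 11 -27 0 255; 0 12 -30 0 255; 0 14 -33 0 255; 0 16 -37 0 255; 0 18 -40 0 255; 0 19 -43 0 255; 0 21 -46 0 255; 0 23 -49 0 255; 0 26 -52 0 255; 0 27 -54 0 255; 0 28 -55 0 255; 0 30 -57 0 255; 0 30 -57 0 255")

```text
time: 33.38
ee_pos: [0.5091, -0.1612, 0.2115]
tcp_rot: [-179.4, 0.0, 77.3]
wrist_force: [-34.5, 10.5, 23.9]
opening: 0.0184
grasp_force: 45.6
```

send_rows(targets="0 -1 -2 0 255; 0 -1 -4 0 255; 0 -2 -6 0 255; 0 -2 -6 0 255")

```text
time: 33.88
ee_pos: [0.5116, -0.1618, 0.2157]
tcp_rot: [-179.8, 0.0, 77.3]
wrist_force: [-6.6, 3.4, 2.7]
opening: 0.0186
grasp_force: 42.7
```

send_rows(targets="0 1 -1 0 255; 0 2 -3 0 255; 0 3 -4 0 255; 0 4 -6 0 255; 0 4 -6 0 255; 0 4 -6 0 255")

```text
time: 34.62
ee_pos: [0.5157, -0.1628, 0.2216]
tcp_rot: [-179.8, 0.0, 77.3]
wrist_force: [-5.8, 2.0, 2.9]
opening: 0.0189
grasp_force: 42.2
```

send_rows(targets="0 1 -2 0 255; 0 2 -3 0 255; 0 3 -4 0 255; 0 3 -5 0 255; 0 3 -5 0 255")

```text
time: 35.25
ee_pos: [0.519, -0.1636, 0.2261]
tcp_rot: [-179.8, 0.0, 77.3]
wrist_force: [-6.3, 1.4, -3.5]
opening: 0.0189
grasp_force: 41.2
```

That's back at the starting pose, and the force shows the upper stop. Release and retreat upward.

send_rows(targets="0 0 0 0 200; 0 0 0 0 150; 0 0 0 0 80; 0 0 0 0 0; 0 0 0 0 0; 0 0 0 0 0; 0 0 0 0 0; 0 0 -20 0 0; 0 0 -50 0 0; 0 0 -90 0 0; 0 0 -110 0 0; 0 0 -110 0 0; 0 0 -110 0 0; 0 0 -110 0 0; 0 0 -110 0 0; 0 0 -110 0 0")

```text
time: 37.25
ee_pos: [0.5196, -0.1635, 0.337]
tcp_rot: [-180.0, -0.0, 77.4]
wrist_force: [0.1, 0.7, -0.8]
opening: 0.0856
grasp_force: 0.0
```

Run:
```python
from h import *
a=cv2.imread("pics/scene0.png"); b=camera("scene"); cv2.imwrite("pics/s8.png",b)
d=cv2.absdiff(cv2.GaussianBlur(a,(5,5),0),cv2.GaussianBlur(b,(5,5),0)).max(2)
for n,(x0,y0,x1,y1) in dict(barleftEnd=(264,240,284,262),jug=(375,85,415,145),tub=(270,175,310,212),bottle=(370,230,400,265)).items(): print(n,d[y0:y1,x0:x1].mean().round(1),d[y0:y1,x0:x1].max())
# dark bar mask centroid shift
for i in(a,b):
    m=(i[235:256,266:280].max(2)<45); ys,xs=np.nonzero(m); print(len(xs),xs.mean(),ys.mean())
print(bot.get_obs()["wrist_force"],bot.get_obs()["time"])
```

```text
barleftEnd 10.9 19
jug 5.3 10
tub 113.6 199
bottle 6.4 10
96 7.333333333333333 9.875
101 7.376237623762377 9.861386138613861
[-0.4691  0.5976 -0.4689] 37.3
```

```bash
python3 -c "
from workcell import ticket
print(ticket.job_done())"
```

```text
the job is handed in; nothing more can be done
None
```

I handed the job in at about 37 s; the hand-in returned no verdict. The cap is turned to its stop, the lever was pulled down to its stop and eased back up over about 7 s, and it is now released at the top. The jug and bottle are unmoved; the tub was hidden from the camera in the final check, but the arm never went near it.

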